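# Fit the mounting board under the lips of a specimen case

### The job

Fit the cork mounting board, grip block up, into the wooden specimen case: tilt it, slide one end under the wide brass lip against the spring-loaded keeper, lower the other end through the opening, and draw the board back so that both of its ends are caught beneath their lips. Then, with it lying flat on the sprung ledges, press it down with about a kilogram's push (10 N) for a moment to bed it, and let go; work gently, the board must never bear on the case with more than 20 N. Leave the vial, the tape roll and the grey tray where they stand.

Things in the scene. Friction and masses are not known exactly. Their poses are not given: they have to be found in the camera images.
- case: Wooden specimen case fixed to the bench, open-topped, 203 mm along its x, 134 along y, 60 high. Origin: on the bench below the middle of the opening; z up. Opening 140 mm (x -70 to +70) by 118 (inner long walls at y -59, +59). At each end a lip (z 54 to 60) overhangs the inside; none along the sides. The board is 20 mm longer than the opening. Finally the board's middle belongs at x = -2 (-8 to +2).
- wide_lip (a point): Middle of the top inner edge of the wide brass lip, at case x = -70, z = 60 mm. The lip is 6 mm thick and covers x from -105 to -70, with the keeper below. The board's leading end has to go in here to x = -90 to -95 before its other end clears the narrow lip.
- narrow_lip (a point): Middle of the top inner edge of the narrow brass lip, at case x = +70, z = 60 mm. The lip is 6 mm thick and covers x from +70 to the end wall's inner face at +82.
- keeper_face (a point): Middle of the face of the black spring-loaded keeper bar hidden under the wide lip (88 mm wide, between the ledges, z 10 to 53 in the case). At rest the face is at case x = -76; pushed towards -x it gives up to 20 mm (about 1 N at first touch, 5 N when fully back).
- ledge_frame: Fitting inside the case, fixed; origin and axes are the case's and do not tell the ledge height. It carries two steel ledges, 12 mm wide, along the long inner walls (y 47 to 59 mm either side, x -101 to +79), always level. Their unloaded top lies 24 to 40 mm above the bench, different each time and not measured: feel for it. They are sprung: 1 mm for about every 6 N, at most 5 mm.
- board_grip (a point): Where to grasp the board: centre of its blue grip block, 35 mm above the board's underside. Board: flat cork panel 160 mm (its x) by 110 (y), 5 thick, 0.2 to 0.33 kg, lying on the bench; block upright at its middle, 24 mm along x, 44 along y, 48 high above the top face. z is out of the top face. Same when turned half round: either end may lead.
- board_mid (a point): Middle of the board, half-way through its thickness (2.5 mm above its underside); axes as for board_grip.
- board_end_a (a point): Middle of the board's end edge at its -x end (80 mm from board_mid), half-way through the thickness.
- board_end_b (a point): Middle of the board's end edge at its +x end (80 mm from board_mid), half-way through the thickness.
- vial_mid (a point): Bystander: upright vial with a green label and white cap, 32 mm across, 75 mm tall; point half-way up. Leave alone.
- tape_mid (a point): Bystander: yellow tape roll lying flat, 84 mm across, 26 mm high; point at its centre. Leave alone.
- tray_mid (a point): Bystander: small open grey tray 70 x 100 mm, 35 mm high; point half-way up its middle. Leave alone.
- board: The board as a whole; origin in the middle of its underside, axes as for board_grip.
There are look-alikes about, which are no part of the job. What is shaped like the board but orange is not meant.

How it is judged (in metres and radians):
On the way, in this order (a step that is already met when the one before it is completed fails the run):
1. the tilted board has one end under the wide lip (((x of board_end_a in the frame of case between -0.105 and -0.074 m and z of board_end_a in the frame of case below 0.053 m and y of board_end_a in the frame of case between -0.02 and 0.02 m and angle between board_mid's own z axis and vertical above 0.08 rad) or (x of board_end_b in the frame of case between -0.105 and -0.074 m and z of board_end_b in the frame of case below 0.053 m and y of board_end_b in the frame of case between -0.02 and 0.02 m and angle between board_mid's own z axis and vertical above 0.08 rad))), for 0.1 s.
2. the board lies flat below both lips and is pressed onto the ledges with more than 7 N (its own weight included) (x of board_mid in the frame of case between -0.0085 and 0.0035 m and z of board_mid in the frame of case below 0.046 m and angle between board_mid's own z axis and vertical below 0.05 rad and angle between the x axis of board_mid and the x axis of case, either way round below 0.08 rad and horizontal distance between board_mid and case below 0.012 m and contact force between board and ledge_frame above 7 N), for 0.3 s.
At the end, for the whole second after the job is handed in: The board is let go and at rest, flat (3 degrees) on the ledges below both lips, its middle -8.5 to +3.5 mm from the opening's middle along the case, having been pressed on the ledges with over 7 N for 0.3 s; vial, tape and tray are within 15 mm of where they stood (x of board_mid in the frame of case between -0.0085 and 0.0035 m and z of board_mid in the frame of case below 0.046 m and angle between board_mid's own z axis and vertical below 0.05 rad and angle between the x axis of board_mid and the x axis of case, either way round below 0.08 rad and horizontal distance between board_mid and case below 0.012 m and linear speed of board below 0.02 m/s and contact force between the fingers and board below 0.1 N and distance of each of vial_mid, tape_mid, tray_mid from where it was at the start of the episode below 0.015 m); the robot touches nothing.
It fails at once if the board bears on the case with more than 20 N (contact force between board and case above 20 N).
It fails at once if a bystander is moved by more than 15 mm (distance of any of vial_mid, tape_mid, tray_mid from where it was at the start of the episode above 0.015 m).
It also fails if it takes over 53 s, if anything falls off the work surface, if the arm or the gripper's body presses on something with over 40 N, if the wrist force passes 120 N, or if a joint passes its speed limit or range.

### The arm

A 6-joint arm with a two-finger parallel gripper is mounted at the origin on the work surface. World frame = base frame: x ahead of the robot, y to its left, z up, the work surface at z = 0. Lengths are in mm, angles in degrees, forces in N, time in s.
With the tool pointing down it reaches from about 300 to 850 mm from the base axis. Payload 4.2 kg.
Tool frame: the origin (TCP) lies at the centre of the arm's flange, where the gripper is bolted on; the fingertips stand 191 mm ahead of it and the grasp point (between the pads) lies 172 mm ahead of it; y points along the fingers, x is the direction in which the jaws open and shut, and the axes are right-handed (so a half turn about y gives the same grasp; the last joint's range is limited). The gripper opens to 91 mm and grips with 3 to 60 N. Pads are 32 mm wide; open, the fingers measure 118 mm over their backs; the gripper's body (76 mm by 178 mm) begins 60 mm behind the grasp point.
Start: joints at [-69.672, 18.312, 89.639, -0, 72.044, -1.146], TCP at [210.498, -535.083, 404.776] pointing down, gripper open.
Joint ranges: [-177.97, 177.97], [-48.28, 115.42], [12.27, 149.76], [-77.06, 257.06], [2.81, 150.46], [-146.56, 146.56]. Speed limits (degrees/s): [147.25, 147.25, 180, 180, 180, 180].

### API

Orientations are given as [roll, pitch, yaw] about the fixed x, y, z axes, in that order (R = Rz(yaw) Ry(pitch) Rx(roll)).
In Python, from workcell import env gives the robot as it stands.
- The arm moves only by the tool carry_out, never from a script. Its argument "increments" is a list of rows, each a list of 3 entries, a list of its own where there are three numbers: the turn, a rotation vector about the tool's x, y, z in rad, then the shift along the tool's x, y, z in mm, then the closure, from 0 (fully open) to 1 (shut). In form: [[[wx, wy, wz], [dx, dy, dz], claw], ...]. A call has 1 to 10 rows; each row is the pose to reach, as a shift and turn from the pose commanded when the call began, along the tool's axes at that moment; what a row does not reach only later rows make up. A row lasts 1/12 s, in which the tool goes at most 41.7 mm and 7.16 degrees, less where a joint would pass 70% of its speed; a pose out of reach is approached as far as the arm can. A call with a gripper value outside its range is refused whole. The fingers move at their own pace and stop on an object; "force" is the grip in N (left out, the last holds). Time passes only in rows, so rows that repeat a pose let the fingers close. It gives the time, the measured TCP pose, the force and the opening at its end, in the units of the state.
- env.state(): the state, without advancing time (a new reading comes with each control period).
- env.grab_frame(name): name is "scene" or "top" or "wrist"; returns a dict with "frame" (420x560x3 uint8, blue, green, red), "z_map" (420x560 float32, mm along the optical axis (not along the pixel's ray), 0 where there is no reading), "camera_matrix" (3x3 intrinsics, pixels), "rvec" (rotation vector, rad) and "tvec" (3), from world to camera coordinates, as OpenCV has them; the wrist camera has in their place "hand_eye" (4x4, takes a point from camera to tool coordinates, whose origin is the TCP and whose axes are the tool frame's). Camera axes: x right, y down, z forward; pixel columns grow to the right and rows downward; lengths in mm; the calibration is good to about 2 mm. A picture is of the moment at which its call begins: read the wrist's pose just before it.
- env.job_done(): hands the job in, once; it reports no verdict.
The state is a dict: "time_s": time; "qpos": joint angles; "qvel": joint speeds; "effort": joint torques, N m; "ee_pos": TCP position; "ee_rot": TCP orientation; "force": force on the tool from outside, world axes, zero at the start; "torque": the same for the moment, N m; "gripper_width": finger opening in mm.
Only numpy, scipy, OpenCV 4.12 (cv2) and the standard library are available. Lean on these libraries where they do the work, as an engineer would, in place of code of your own. Each camera call takes 0.05 s, during which the arm holds its last target. There are 200 camera calls.

## Working session

There is one attempt and no reset: what is moved stays moved. The work goes in short steps, Python scripts to look and compute and a tool call to move; the robot and the scene stay as the last step left them, time stands still between calls to the robot, and variables do not carry over. Pictures are saved under pics/ and viewed, about 8 in all and at most 12, crops included, and the job is handed in when it is done.

Besides the shell and the picture viewer there is one more tool, called after "Emit:" by a JSON object that holds its "method" and its "body", one argument or row to a line. carry_out: Moves the arm, as the interface text tells. Its arguments: {"type":"object","properties":{"increments":{"type":"array","items":{"type":"array"}},"force":{"type":"number"}},"required":["increments"]}

```bash
ls; mkdir -p pics
cat > h.py <<'E'
import numpy as np, cv2
from workcell import env
from scipy.spatial.transform import Rotation as R
def cloud(name):
    s=env.state(); f=env.grab_frame(name); K=np.array(f["camera_matrix"]); z=f["z_map"].astype(float)
    v,u=np.indices(z.shape); P=np.stack([(u-K[0,2])/K[0,0]*z,(v-K[1,2])/K[1,1]*z,z],-1)
    if "hand_eye" in f:
        H=np.array(f["hand_eye"]); P=P@H[:3,:3].T+H[:3,3]
        Rt=R.from_euler('xyz',s["ee_rot"],degrees=True).as_matrix(); P=P@Rt.T+np.array(s["ee_pos"])
    else:
        Rc=cv2.Rodrigues(np.array(f["rvec"],float))[0]; P=(P-np.array(f["tvec"]).ravel())@Rc
    P[z==0]=np.nan
    return f["frame"],P
E
python3 - <<'E'
from h import *
print(env.state())
for n in("scene","top"):
    im,P=cloud(n); cv2.imwrite(f"pics/{n}0.png",im); np.save(f"pics/{n}0.npy",P)
E
```

```text
pics
{'time_s': 0.0, 'qpos': array([-6.96717571e+01,  1.83504543e+01,  8.97063154e+01,  1.23350312e-03,
        7.20440954e+01, -1.14565913e+00]), 'qvel': array([-0.00274363,  0.11740429,  0.00916814, -0.0064908 , -0.10032367,
        0.01789732]), 'effort': array([ 1.16089272e-03, -4.12460268e+01, -2.31970274e+01,  7.26148998e-02,
        4.54123376e-02, -1.35059254e-04]), 'ee_pos': array([ 210.44034399, -534.92170733,  403.93250216]), 'ee_rot': array([-89.99681076,   0.10082154, -68.52647648]), 'force': array([0.81300413, 0.05778055, 0.36270431]), 'torque': array([-0.01453429, -0.01534504,  0.02914725]), 'gripper_width': 91.41321255389762}
```

View pictures.

View pics/scene0.png

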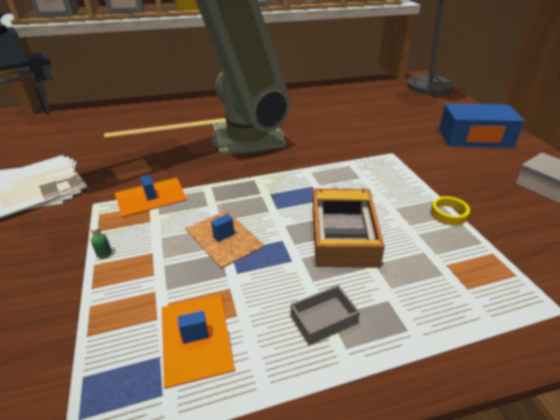

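View pics/top0.png

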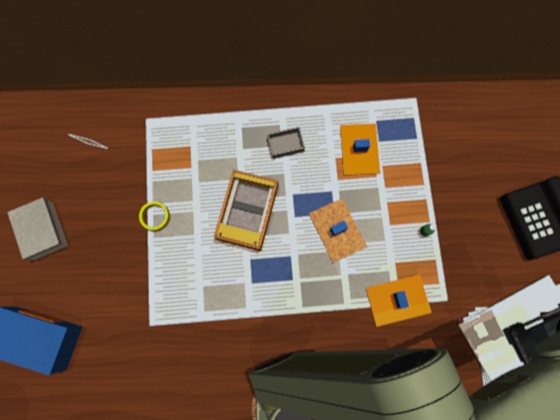

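Run:
```python
from h import *
im=cv2.imread("pics/top0.png");P=np.load("pics/top0.npy")
for p in[(300,330),(229,338),(210,248),(144,285),(216,153),(230,428),(230,200),(208,247),(190,245)]:print(p,P[p].round(1))
def rect(m,n):
    q=P[m][:,:2].astype(np.float32); print(n,len(q),cv2.minAreaRect(q),'zmed',np.median(P[m][:,2]))
v,u=np.indices(im.shape[:2]);z=P[...,2]
box=lambda a,b,c,d:(u>a)&(u<b)&(v>c)&(v<d)
rect(box(205,285,162,258)&(z>50)&(z<70),'case top')
rect(box(320,355,215,245)&(z>35)&(z<70),'block')
hsv=cv2.cvtColor(im,cv2.COLOR_BGR2HSV)
rect(box(305,370,195,265)&(z>1.5)&(z<9)&(hsv[...,1]>120)&(hsv[...,0]<25),'board')
b=cv2.resize(im[190:270,210:380],None,fx=4.5,fy=4.5,interpolation=cv2.INTER_CUBIC);cv2.imwrite("pics/c1.png",b)
```

```text
(300, 330) [ 282.6 -107.9   -2.7]
(229, 338) [ 475.8 -132.7   54.6]
(210, 248) [542.5 120.9  21.9]
(144, 285) [748.6   9.6   4. ]
(216, 153) [536.3 403.6  -5.8]
(230, 428) [ 467.9 -384.    53.1]
(230, 200) [490.4 262.9   0.7]
(208, 247) [548.5 123.8  21.9]
(190, 245) [606.3 130.9   7.2]
case top 1399 ((539.770263671875, 124.4136962890625), (134.7375030517578, 204.05784606933594), 74.53275299072266) zmed 58.436634623089105
block 147 ((481.1790466308594, -136.74449157714844), (24.10698127746582, 44.533050537109375), 23.77618408203125) zmed 51.14437850116032
board 1392 ((482.21563720703125, -136.5301971435547), (157.82371520996094, 108.45759582519531), 23.797863006591797) zmed 4.2359507967281615
```

View pics/c1.png

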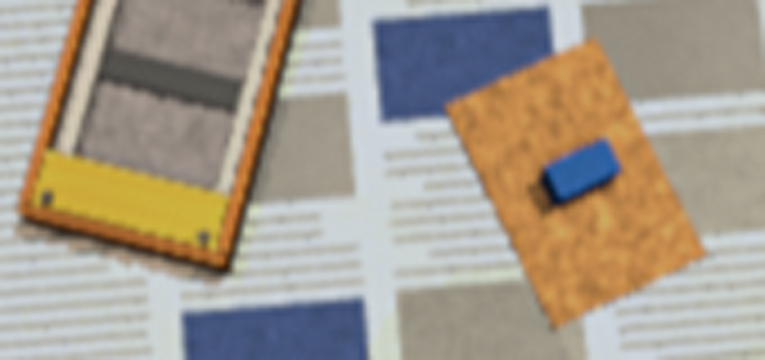

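The crop shows the cork-textured panel with the blue block near (580,170). In the top image it is at (338,229). The other two candidates, at (360,148) and (400,300), are plain orange look-alikes, so the cork one is the board. The wide lip of the case is at its robot-side end.

```bash
cat > plan.py <<'E'
# usage: plan.py did wx wy wz dx dy dz | plan.py to gx gy gz yaw tilt_deg   (grip point, world)
import sys,json,os; from h import *
f="cmd.json"
if not os.path.exists(f): json.dump([[210.498,-535.083,404.776],R.from_euler('xyz',[-90,0,-68.526],degrees=True).as_quat().tolist()],open(f,'w'))
def load(): p,q=json.load(open(f)); return np.array(p),R.from_quat(q)
def did(w,d):
    p,r=load(); json.dump([(p+r.apply(d)).tolist(),(r*R.from_rotvec(w)).as_quat().tolist()],open(f,'w'))
def to(g,yaw,tilt):
    p,r=load(); t=R.from_euler('z',yaw,degrees=True)*R.from_euler('y',-tilt,degrees=True)*R.from_euler('x',-90,degrees=True)
    d=np.array(g)-t.apply([0,172,0])-p
    print("turn",(r.inv()*t).as_rotvec().round(4),"shift",r.inv().apply(d).round(1))
if __name__=="__main__":
    a=[float(x) for x in sys.argv[2:]]
    if sys.argv[1]=="did": did(a[:3],a[3:])
    else: to(a[:3],a[3],a[4])
    p,r=load(); g=p+r.apply([0,172,0]); s=env.state()
    print("cmd",p.round(1),r.as_euler('xyz',degrees=True).round(2),"grip",g.round(1)); print("meas",s["ee_pos"].round(1),s["ee_rot"].round(2),"F",s["force"].round(2),"w",round(s["gripper_width"],1),"t",round(s["time_s"],2))
E
python3 plan.py to 482 -136.5 180 23.8 0
```

```text
turn [-0.     -1.6114  0.    ] shift [-271.5   52.8  398.6]
cmd [ 210.5 -535.1  404.8] [-90.     0.   -68.53] grip [ 210.5 -535.1  232.8]
meas [ 210.4 -534.9  404. ] [-90.     0.09 -68.53] F [ 0.76 -1.39  1.21] w 91.5 t 0.1
```

Emit:
{"method": "carry_out", "body": {
  "increments": [
    [[0, -0.8, 0], [-136, 26, 200], 0],
    [[0, -0.8, 0], [-136, 26, 200], 0],
    [[0, -0.8, 0], [-136, 26, 200], 0],
    [[0, -0.8, 0], [-136, 26, 200], 0],
    [[0, -0.8, 0], [-136, 26, 200], 0],
    [[0, -0.8, 0], [-136, 26, 200], 0],
    [[0, -0.8, 0], [-136, 26, 200], 0],
    [[0, -0.8, 0], [-136, 26, 200], 0],
    [[0, -0.8, 0], [-136, 26, 200], 0],
    [[0, -0.8, 0], [-136, 26, 200], 0]
  ]
}}

```text
time_s: 0.93
ee_pos: [346.5, -335.9, 378.8]
ee_rot: [-90.0, -0.0, -22.8]
force: [-0.2, 0.5, 0.1]
gripper_width: 91.0
```

```bash
python3 plan.py did 0 -0.8 0 -136 26 200; python3 plan.py to 482 -136.5 180 23.8 0
```

```text
cmd [ 346.8 -335.3  378.8] [-90.     0.   -22.69] grip [ 346.8 -335.3  206.8]
meas [ 346.5 -335.9  378.8] [-9.002e+01 -1.000e-02 -2.281e+01] F [-0.18  0.47  0.08] w 91.0 t 0.93
turn [ 0.     -0.8114  0.    ] shift [ 48.   26.8 235.6]
cmd [ 346.8 -335.3  378.8] [-90.     0.   -22.69] grip [ 346.8 -335.3  206.8]
meas [ 346.5 -335.9  378.8] [-9.002e+01 -1.000e-02 -2.281e+01] F [-0.18  0.47  0.08] w 91.0 t 0.93
```

Emit:
{"method": "carry_out", "body": {
  "increments": [
    [[0, -0.8114, 0], [48, 26.8, 235.6], 0],
    [[0, -0.8114, 0], [48, 26.8, 235.6], 0],
    [[0, -0.8114, 0], [48, 26.8, 235.6], 0],
    [[0, -0.8114, 0], [48, 26.8, 235.6], 0],
    [[0, -0.8114, 0], [48, 26.8, 235.6], 0],
    [[0, -0.8114, 0], [48, 26.8, 235.6], 0],
    [[0, -0.8114, 0], [48, 26.8, 235.6], 0],
    [[0, -0.8114, 0], [48, 26.8, 235.6], 0],
    [[0, -0.8114, 0], [48, 26.8, 235.6], 0],
    [[0, -0.8114, 0], [48, 26.8, 235.6], 0]
  ]
}}

```text
time_s: 1.77
ee_pos: [481.6, -137.7, 352.0]
ee_rot: [-90.0, 0.0, 23.6]
force: [-0.2, -0.2, 0.2]
gripper_width: 91.0
```

```bash
python3 plan.py did 0 -0.8114 0 48 26.8 235.6
python3 - <<'E'
from h import *
im,P=cloud("wrist"); cv2.imwrite("pics/w1.png",im); np.save("pics/w1.npy",P)
hsv=cv2.cvtColor(im,cv2.COLOR_BGR2HSV);z=P[...,2]
near=np.hypot(P[...,0]-482,P[...,1]+136)<110
for n,m in(("block",near&(z>44)&(z<60)&(hsv[...,0]>100)&(hsv[...,1]>100)),("board",near&(z>2)&(z<10)&(hsv[...,0]<25)&(hsv[...,1]>100))):
    if m.sum()>10:print(n,m.sum(),cv2.minAreaRect(P[m][:,:2].astype(np.float32)),np.median(z[m]))
E
```

```text
cmd [ 482.  -136.5  352. ] [-90.    0.   23.8] grip [ 482.  -136.5  180. ]
meas [ 481.6 -137.7  352. ] [-9.002e+01  1.000e-02  2.358e+01] F [-0.18 -0.2   0.2 ] w 91.0 t 1.77
block 1029 ((483.3606872558594, -136.33981323242188), (21.400806427001953, 42.322654724121094), 23.088441848754883) 52.24185698092458
board 12579 ((483.7876892089844, -136.9747314453125), (158.56150817871094, 109.04560852050781), 23.6733455657959) 4.3136113498080135
```

View pics/w1.png

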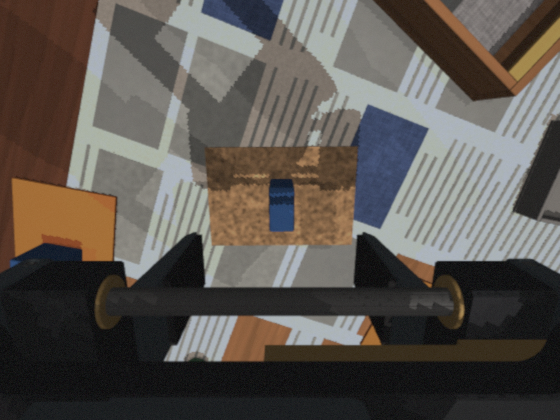

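```bash
python3 plan.py to 483.3 -136.5 35 23.7 0|head -1
```

```text
turn [0.     0.0018 0.    ] shift [  1.2 145.   -0.6]
```

Emit:
{"method": "carry_out", "body": {
  "increments": [
    [[0, 0, 0], [1.2, 40, -0.6], 0],
    [[0, 0, 0], [1.2, 75, -0.6], 0],
    [[0, 0, 0], [1.2, 105, -0.6], 0],
    [[0, 0, 0], [1.2, 130, -0.6], 0],
    [[0, 0, 0], [1.2, 145, -0.6], 0],
    [[0, 0, 0], [1.2, 145, -0.6], 0],
    [[0, 0, 0], [1.2, 145, -0.6], 0.5],
    [[0, 0, 0], [1.2, 145, -0.6], 1],
    [[0, 0, 0], [1.2, 145, -0.6], 1],
    [[0, 0, 0], [1.2, 145, -0.6], 1]
  ],
  "force": 35
}}

```text
time_s: 2.65
ee_pos: [483.7, -136.9, 208.3]
ee_rot: [-90.1, -0.1, 23.8]
force: [0.7, 0.3, -0.0]
gripper_width: 67.9
```

Emit:
{"method": "carry_out", "body": {
  "increments": [
    [[0, 0, 0], [0, 0, 0], 1],
    [[0, 0, 0], [0, 0, 0], 1],
    [[0, 0, 0], [0, 0, 0], 1],
    [[0, 0, 0], [0, 0, 0], 1],
    [[0, 0, 0], [0, 0, 0], 1]
  ],
  "force": 35
}}

```text
time_s: 3.07
ee_pos: [483.3, -136.5, 207.0]
ee_rot: [-90.0, -0.0, 23.8]
force: [-0.1, 0.5, 0.2]
gripper_width: 34.2
```

```bash
python3 plan.py did 0 0 0 1.2 145 -0.6; python3 plan.py to 483.3 -136.5 165 23.8 0|head -1
```

```text
cmd [ 483.3 -136.5  207. ] [-90.    0.   23.8] grip [ 483.3 -136.5   35. ]
meas [ 483.3 -136.5  207. ] [-90.01  -0.    23.81] F [-0.09  0.51  0.23] w 34.2 t 3.07
turn [0. 0. 0.] shift [  -0. -130.    0.]
```

Emit:
{"method": "carry_out", "body": {
  "increments": [
    [[0, 0, 0], [0, 0, 0], 1],
    [[0, 0, 0], [0, 0, 0], 1],
    [[0, 0, 0], [0, 0, 0], 1],
    [[0, 0, 0], [0, 0, 0], 1],
    [[0, 0, 0], [0, -15, 0], 1],
    [[0, 0, 0], [0, -50, 0], 1],
    [[0, 0, 0], [0, -85, 0], 1],
    [[0, 0, 0], [0, -115, 0], 1],
    [[0, 0, 0], [0, -130, 0], 1],
    [[0, 0, 0], [0, -130, 0], 1]
  ]
}}

```text
time_s: 3.9
ee_pos: [484.1, -136.7, 340.4]
ee_rot: [-90.3, -0.3, 23.8]
force: [1.1, -0.1, -1.4]
gripper_width: 23.9
```

```bash
python3 plan.py did 0 0 0 0 -130 0; python3 plan.py to 550 120 165 -15.5 0|head -1;python3 - <<'E'
from h import *
im,P=cloud("wrist");z=P[...,2]
P2=cloud("top")[1]; np.save("pics/top1.npy",P2)
s=env.state(); print(s["force"])
hsv=cv2.cvtColor(im,cv2.COLOR_BGR2HSV)
m=(P[...,0]>420)&(P[...,0]<680)&(P[...,1]>10)&(P[...,1]<240)&(z>55)&(z<68); print(m.sum()); 
if m.sum()>50: print(cv2.minAreaRect(P[m][:,:2].astype(np.float32)),np.median(z[m]))
# case edges in top0
P0=np.load("pics/top0.npy");im0=cv2.imread("pics/top0.png");h0=cv2.cvtColor(im0,cv2.COLOR_BGR2HSV)
O=np.array([550.9,121.3]);c,sn=np.cos(np.radians(-15.5)),np.sin(np.radians(-15.5))
q=(P0[...,:2]-O)@np.array([[c,-sn],[sn,c]]);zz=P0[...,2]
t=(np.abs(q[...,1])<30)
for lo in range(-125,105,3):
    k=t&(q[...,0]>=lo)&(q[...,0]<lo+3)
    if (lo<-60 or lo>50) and k.sum():print(lo,k.sum(),np.median(zz[k]).round(1),end='; ')
print()
t=(np.abs(q[...,0])<40)
for lo in range(-76,76,2):
    k=t&(q[...,1]>=lo)&(q[...,1]<lo+2)
    if abs(lo)>40 and k.sum():print(lo,k.sum(),np.median(zz[k]).round(1),end='; ')
E
```

```text
cmd [ 483.3 -136.5  337. ] [-90.    0.   23.8] grip [ 483.3 -136.5  165. ]
meas [ 484.1 -136.7  340.4] [-90.29  -0.33  23.8 ] F [ 1.09 -0.1  -1.4 ] w 23.9 t 3.9
turn [0.     0.6859 0.    ] shift [164.5  -0.  207.8]
[ 0.37331303  0.587603   -2.32596568]
3293
((579.152587890625, 71.7558822631836), (55.08705520629883, 104.29313659667969), 74.81700897216797) 58.994166841409026
-125 22 -2.5; -122 21 -0.0; -119 20 -0.7; -116 54 13.0; -113 38 58.3; -110 22 58.5; -107 23 57.5; -104 23 58.5; -101 24 58.1; -98 24 58.6; -95 23 58.6; -92 22 59.3; -89 24 58.7; -86 18 57.8; -83 27 59.0; -80 23 58.3; -77 22 58.6; -74 24 58.9; -71 7 57.4; -65 5 10.5; -62 23 6.9; 52 24 7.5; 55 16 8.4; 58 22 7.5; 61 22 7.6; 64 18 6.7; 67 23 8.8; 70 47 53.8; 73 35 55.5; 76 45 9.4; 79 34 7.6; 82 25 58.5; 85 23 58.0; 88 12 57.6; 103 5 2.8; 
-76 19 -0.5; -74 16 -0.4; -72 17 0.2; -70 21 0.4; -68 66 31.3; -66 20 58.8; -64 19 59.2; -62 18 58.9; -60 10 56.0; -58 7 34.1; -56 18 32.6; -54 19 31.6; -52 22 32.4; -50 17 32.9; -48 9 32.7; -46 7 16.8; -44 22 8.8; -42 17 9.3; 42 17 8.5; 44 17 8.9; 46 47 24.7; 48 27 31.9; 50 15 32.3; 52 21 32.0; 54 19 31.2; 56 17 32.1; 58 68 44.4; 60 21 58.0; 62 18 57.7; 64 21 57.7; 66 8 57.3;
```

```bash
cat > ins.py <<'E'
# ins.py xl zl tilt [y]: lead underside edge in case frame -> move
import sys; from plan import *
O=np.array([550.9,121.3,0]);YAW=-15.4
xl,zl,th=[float(a) for a in sys.argv[1:4]]; y=float(sys.argv[4]) if len(sys.argv)>4 else 0
c,s=np.cos(np.radians(th)),np.sin(np.radians(th))
g=O+R.from_euler('z',YAW,degrees=True).apply([xl+80*c-35*s,y,zl+80*s+35*c])
to(g,YAW,th); st=env.state(); r=R.from_euler('xyz',st["ee_rot"],degrees=True)
b=R.from_euler('z',-YAW,degrees=True); gm=b.apply(st["ee_pos"]+r.apply([0,172,0])-O)
lead=b.apply(st["ee_pos"]+r.apply([-80,207,0])-O); tr=b.apply(st["ee_pos"]+r.apply([80,207,0])-O)
print("lead",lead.round(1),"trail",tr.round(1),"Fcase",b.apply(st["force"]).round(2),"t",st["time_s"].round(2))
E
python3 ins.py -64 80 12
```

```text
turn [-0.0716  0.6816 -0.2012] shift [143.6  37.9 226.8]Traceback (most recent call last):
  File "ins.py", line 10, in <module>
    print("lead",lead.round(1),"trail",tr.round(1),"Fcase",b.apply(st["force"]).round(2),"t",st["time_s"].round(2))
                                                                                             ^^^^^^^^^^^^^^^^^^
AttributeError: 'float' object has no attribute 'round'
```

Emit:
{"method": "carry_out", "body": {
  "increments": [
    [[0, 0.12, 0], [15, 0, 25], 1],
    [[-0.014, 0.24, -0.04], [43, 4, 63], 1],
    [[-0.028, 0.36, -0.08], [68, 8, 98], 1],
    [[-0.043, 0.47, -0.12], [93, 15, 138], 1],
    [[-0.057, 0.57, -0.16], [118, 25, 178], 1],
    [[-0.0716, 0.65, -0.2012], [135, 33, 212], 1],
    [[-0.0716, 0.6816, -0.2012], [143.6, 37.9, 226.8], 1],
    [[-0.0716, 0.6816, -0.2012], [143.6, 37.9, 226.8], 1],
    [[-0.0716, 0.6816, -0.2012], [143.6, 37.9, 226.8], 1],
    [[-0.0716, 0.6816, -0.2012], [143.6, 37.9, 226.8], 1]
  ]
}}

```text
time_s: 4.83
ee_pos: [522.3, 129.9, 296.2]
ee_rot: [-90.2, -11.7, -15.2]
force: [0.7, 0.1, -2.4]
gripper_width: 23.7
```

```bash
sed -i 's/st\["time_s"\].round(2)/round(st["time_s"],2)/' ins.py; python3 plan.py did -0.0716 0.6816 -0.2012 143.6 37.9 226.8; python3 ins.py -64 44 12
python3 - <<'E'
from h import *
for n in("top","wrist"):
    im,P=cloud(n); cv2.imwrite(f"pics/{n}2.png",im); np.save(f"pics/{n}2.npy",P)
im=cv2.imread("pics/top2.png")[140:280,180:320]
cv2.imwrite("pics/c2.png",np.hstack([cv2.resize(im,(420,420),interpolation=cv2.INTER_CUBIC),cv2.resize(cv2.imread("pics/wrist2.png"),(380,285),interpolation=cv2.INTER_AREA).copy() if 0 else cv2.copyMakeBorder(cv2.resize(cv2.imread("pics/wrist2.png"),(380,285),interpolation=cv2.INTER_AREA),0,135,0,0,cv2.BORDER_CONSTANT)]))
E
```

```text
cmd [523.2 128.9 299.1] [-90.  -12.  -15.4] grip [557.7 119.5 130.8]
meas [522.3 129.9 296.2] [-90.2  -11.69 -15.18] F [ 0.73  0.05 -2.45] w 23.7 t 4.83
turn [-0.  0. -0.] shift [-7.5 35.2 -0. ]
lead [-66.3  -0.1  77.3] trail [ 90.4   0.5 109.7] Fcase [ 0.69  0.24 -2.45] t 4.83
```

View pics/c2.png

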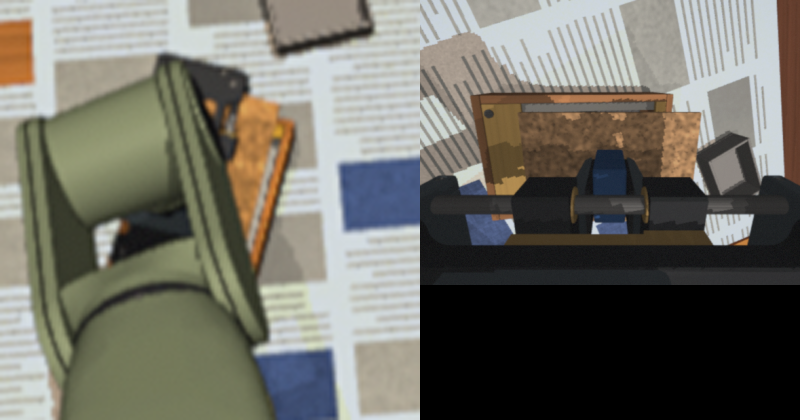

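The wrist view (right half) shows the board held tilted over the opening. Its lead end is at about (520,150) beside the brass wide lip at about (500,160), and its trailing end is at about (700,130) over the narrow lip. I'll measure board against case in this one camera.

```bash
cat > rel.py <<'E'
from h import *
import sys
O=np.array([550.9,121.3,0]);b=R.from_euler('z',15.4,degrees=True)
def rel(im,P):
    q=b.apply((P-O).reshape(-1,3)).reshape(P.shape); z=q[...,2]; hsv=cv2.cvtColor(im,cv2.COLOR_BGR2HSV)
    w=(np.abs(q[...,0])<135)&(np.abs(q[...,1])<85)
    top=w&(z>56)&(z<63)
    def edges(m,ax,lo,hi,other,a,c):
        k=m&(q[...,other]>a)&(q[...,other]<c)&(q[...,ax]>lo)&(q[...,ax]<hi); v=q[...,ax][k]
        return (np.percentile(v,[1,99]).round(1),k.sum(),np.median(z[k]).round(1)) if k.sum()>10 else None
    print("wall y+ (59..67)",edges(top,1,50,80,0,-50,50))
    print("wall y- (-67..-59)",edges(top,1,-80,-50,0,-50,50))
    print("wide lip (-113..-70)",edges(top,0,-130,-60,1,20,56))
    print("narrow (70..90)",edges(top,0,60,110,1,20,56))
    return q,hsv,z
if __name__=="__main__":
    n=sys.argv[1]; q,hsv,z=rel(cv2.imread(f"pics/wrist{n}.png"),np.load(f"pics/wrist{n}.npy"))
    x,y=q[...,0],q[...,1]
    th=float(sys.argv[2]); zl=float(sys.argv[3]); xl=float(sys.argv[4])
    e=z-(zl+5+(x-xl)*np.tan(np.radians(th)))
    m=(np.abs(e)<5)&(np.abs(y)<65)&(x>-110)&(x<110)
    A=np.c_[x[m],y[m],np.ones(m.sum())]; s=np.linalg.lstsq(A,z[m],rcond=None)[0]
    print("board plane tilt x,y deg",np.degrees(np.arctan(s[:2])).round(2),"z top at lead",(s[2]+s[0]*xl).round(1))
    for lo in (20,30,40,50):
        k=m&(y>lo)&(y<lo+8)
        if k.sum()>10:print("y",lo,"board x",np.percentile(x[k],[1,99]).round(1))
    for lo in (-55,-35,35,55):
        k=m&(x>lo)&(x<lo+15)
        if k.sum()>10:print("x",lo,"board ymax",np.percentile(y[k],99).round(1),"ymin",y[k].min().round(1))
E
python3 rel.py 2 11.7 77.3 -66.3
```

```text
wall y+ (59..67) (array([59.2, 67.1]), np.int64(1717), np.float64(59.2))
wall y- (-67..-59) None
wide lip (-113..-70) (array([-109.7,  -69.8]), np.int64(3527), np.float64(59.3))
narrow (70..90) (array([72.2, 92.1]), np.int64(283), np.float64(59.2))
board plane tilt x,y deg [11.73 -0.36] z top at lead 82.2
y 20 board x [-64.4  88.9]
y 30 board x [-64.5  89. ]
y 40 board x [-64.4  89. ]
y 50 board x [-64.4  88.9]
x -55 board ymax 53.5 ymin -7.6
x -35 board ymax 53.6 ymin -7.6
x 35 board ymax 53.7 ymin -7.6
x 55 board ymax 53.7 ymin -7.2
```

```bash
python3 ins.py -62 44 14 0.7
```

```text
turn [-0.      0.     -0.0349] shift [-12.8  32.9   0.7]
lead [-64.9  -1.2  78.5] trail [ 91.7  -1.2 111.3] Fcase [ 0.15 -0.57 -1.83] t 4.93
```

Emit:
{"method": "carry_out", "body": {
  "increments": [
    [[0, 0, -0.0349], [-3, 0, 0.7], 1],
    [[0, 0, -0.0349], [-6, 10, 0.7], 1],
    [[0, 0, -0.0349], [-10, 20, 0.7], 1],
    [[0, 0, -0.0349], [-12.8, 28, 0.7], 1],
    [[0, 0, -0.0349], [-12.8, 32.9, 0.7], 1],
    [[0, 0, -0.0349], [-12.8, 32.9, 0.7], 1],
    [[0, 0, -0.0349], [-12.8, 32.9, 0.7], 1],
    [[0, 0, -0.0349], [-12.8, 32.9, 0.7], 1]
  ]
}}

```text
time_s: 5.6
ee_pos: [518.3, 130.9, 264.6]
ee_rot: [-90.0, -14.1, -15.4]
force: [0.7, -0.4, -2.5]
gripper_width: 23.8
```

```bash
python3 plan.py did 0 0 -0.0349 -12.8 32.9 0.7 >/dev/null; for z in 37 36 35 34 33 32 31 30; do echo $z; python3 ins.py -62 $z 14 0.7; done
```

```text
37
turn [-0.  0. -0.] shift [-1.7  6.8 -0. ]
lead [-61.3   0.7  44.4] trail [93.9  0.6 83.2] Fcase [ 0.8  -0.24 -2.53] t 5.6
36
turn [-0.  0. -0.] shift [-2.   7.8 -0. ]
lead [-61.3   0.7  44.4] trail [93.9  0.6 83.2] Fcase [ 0.8  -0.24 -2.53] t 5.6
35
turn [-0.  0. -0.] shift [-2.2  8.8 -0. ]
lead [-61.3   0.7  44.4] trail [93.9  0.6 83.2] Fcase [ 0.8  -0.24 -2.53] t 5.6
34
turn [-0.  0. -0.] shift [-2.5  9.7 -0. ]
lead [-61.3   0.7  44.4] trail [93.9  0.6 83.2] Fcase [ 0.8  -0.24 -2.53] t 5.6
33
turn [-0.  0. -0.] shift [-2.7 10.7 -0. ]
lead [-61.3   0.7  44.4] trail [93.9  0.6 83.2] Fcase [ 0.8  -0.24 -2.53] t 5.6
32
turn [-0.  0. -0.] shift [-2.9 11.7 -0. ]
lead [-61.3   0.7  44.4] trail [93.9  0.6 83.2] Fcase [ 0.8  -0.24 -2.53] t 5.6
31
turn [-0.  0. -0.] shift [-3.2 12.6 -0. ]
lead [-61.3   0.7  44.4] trail [93.9  0.6 83.2] Fcase [ 0.8  -0.24 -2.53] t 5.6
30
turn [-0.  0. -0.] shift [-3.4 13.6 -0. ]
lead [-61.3   0.7  44.4] trail [93.9  0.6 83.2] Fcase [ 0.8  -0.24 -2.53] t 5.6
```

Emit:
{"method": "carry_out", "body": {
  "increments": [
    [[0, 0, 0], [-1, 4, 0], 1],
    [[0, 0, 0], [-1.7, 6.8, 0], 1],
    [[0, 0, 0], [-1.7, 6.8, 0], 1],
    [[0, 0, 0], [-1.7, 6.8, 0], 1]
  ]
}}

```text
time_s: 5.93
ee_pos: [517.8, 131.1, 257.0]
ee_rot: [-90.0, -14.0, -15.4]
force: [0.0, -0.4, -2.5]
gripper_width: 23.8
```

Emit:
{"method": "carry_out", "body": {
  "increments": [
    [[0, 0, 0], [-0.25, 1, 0], 1],
    [[0, 0, 0], [-0.25, 1, 0], 1],
    [[0, 0, 0], [-0.25, 1, 0], 1]
  ]
}}

```text
time_s: 6.18
ee_pos: [517.9, 131.2, 256.2]
ee_rot: [-90.0, -14.0, -15.4]
force: [-0.2, 0.4, -1.4]
gripper_width: 23.7
```

Emit:
{"method": "carry_out", "body": {
  "increments": [
    [[0, 0, 0], [-0.25, 1, 0], 1],
    [[0, 0, 0], [-0.25, 1, 0], 1],
    [[0, 0, 0], [-0.25, 1, 0], 1]
  ]
}}

```text
time_s: 6.43
ee_pos: [517.9, 131.1, 255.0]
ee_rot: [-90.0, -14.0, -15.4]
force: [0.4, -0.3, -1.1]
gripper_width: 23.6
```

Emit:
{"method": "carry_out", "body": {
  "increments": [
    [[0, 0, 0], [-0.25, 1, 0], 1],
    [[0, 0, 0], [-0.25, 1, 0], 1],
    [[0, 0, 0], [-0.25, 1, 0], 1]
  ]
}}

```text
time_s: 6.68
ee_pos: [517.9, 131.1, 254.0]
ee_rot: [-90.0, -14.0, -15.4]
force: [0.3, -0.1, -2.6]
gripper_width: 23.5
```

```bash
python3 plan.py did 0 0 0 -2.45 9.8 0 >/dev/null; python3 ins.py -62 32 14 0.7
```

```text
turn [-0.  0. -0.] shift [-0.5  1.9 -0. ]
lead [-62.    0.7  33.8] trail [93.3  0.7 72.5] Fcase [ 0.31  0.02 -2.59] t 6.68
```

Emit:
{"method": "carry_out", "body": {
  "increments": [
    [[0, 0, 0], [-0.25, 1, 0], 1],
    [[0, 0, 0], [-0.25, 1, 0], 1],
    [[0, 0, 0], [-0.25, 1, 0], 1]
  ]
}}

```text
time_s: 6.93
ee_pos: [517.9, 131.1, 253.4]
ee_rot: [-90.0, -14.0, -15.4]
force: [-1.5, -0.4, 0.8]
gripper_width: 23.9
```

Emit:
{"method": "carry_out", "body": {
  "increments": [
    [[0, 0, 0], [-0.25, 1, 0], 1],
    [[0, 0, 0], [-0.25, 1, 0], 1],
    [[0, 0, 0], [-0.25, 1, 0], 1]
  ]
}}

```text
time_s: 7.18
ee_pos: [517.9, 131.1, 252.5]
ee_rot: [-90.0, -14.0, -15.4]
force: [-2.2, 0.2, 4.2]
gripper_width: 23.5
```

```bash
python3 plan.py did 0 0 0 -0.5 2 0 >/dev/null; python3 ins.py -62 32 14 0.7
```

```text
turn [-0.  0. -0.] shift [ 0.  -0.1 -0. ]
lead [-61.8   0.8  32.3] trail [93.4  0.7 71.1] Fcase [-2.15 -0.41  4.24] t 7.18
```

```bash
for x in -74 -85 -93; do python3 ins.py $x 36 14 0.7;done
```

```text
turn [-0.  0. -0.] shift [-10.7  -6.9  -0. ]
lead [-61.8   0.8  32.3] trail [93.4  0.7 71.1] Fcase [-2.15 -0.41  4.24] t 7.18
turn [-0.  0. -0.] shift [-21.3  -9.6  -0. ]
lead [-61.8   0.8  32.3] trail [93.4  0.7 71.1] Fcase [-2.15 -0.41  4.24] t 7.18
turn [-0.  0. -0.] shift [-29.1 -11.5  -0. ]
lead [-61.8   0.8  32.3] trail [93.4  0.7 71.1] Fcase [-2.15 -0.41  4.24] t 7.18
```

Emit:
{"method": "carry_out", "body": {
  "increments": [
    [[0, 0, 0], [1, -4, 0], 1],
    [[0, 0, 0], [1, -4, 0], 1],
    [[0, 0, 0], [-3, -5, 0], 1],
    [[0, 0, 0], [-7, -6, 0], 1],
    [[0, 0, 0], [-10.7, -6.9, 0], 1],
    [[0, 0, 0], [-10.7, -6.9, 0], 1],
    [[0, 0, 0], [-10.7, -6.9, 0], 1]
  ]
}}

```text
time_s: 7.77
ee_pos: [506.1, 134.4, 256.1]
ee_rot: [-90.0, -14.0, -15.4]
force: [1.2, -0.2, -1.6]
gripper_width: 23.8
```

Emit:
{"method": "carry_out", "body": {
  "increments": [
    [[0, 0, 0], [-3, -0.8, 0], 1],
    [[0, 0, 0], [-6, -1.5, 0], 1],
    [[0, 0, 0], [-8, -2, 0], 1],
    [[0, 0, 0], [-10.6, -2.7, 0], 1],
    [[0, 0, 0], [-10.6, -2.7, 0], 1],
    [[0, 0, 0], [-10.6, -2.7, 0], 1]
  ]
}}

```text
time_s: 8.27
ee_pos: [495.8, 137.3, 256.3]
ee_rot: [-90.0, -14.0, -15.4]
force: [2.7, -1.1, -4.3]
gripper_width: 24.0
```

```bash
python3 plan.py did 0 0 0 -21.3 -9.6 0 >/dev/null; python3 ins.py -90 36 14 0.7; python3 ins.py -93 36 14 0.7
```

```text
turn [-0.  0. -0.] shift [-4.9 -1.2 -0. ]
lead [-84.7   0.9  36.1] trail [70.5  0.9 74.9] Fcase [ 2.91 -0.33 -4.34] t 8.27
turn [-0.  0. -0.] shift [-7.8 -1.9 -0. ]
lead [-84.7   0.9  36.1] trail [70.5  0.9 74.9] Fcase [ 2.91 -0.33 -4.34] t 8.27
```

Emit:
{"method": "carry_out", "body": {
  "increments": [
    [[0, 0, 0], [-2.5, -0.6, 0], 1],
    [[0, 0, 0], [-5, -1.2, 0], 1],
    [[0, 0, 0], [-7.8, -1.9, 0], 1],
    [[0, 0, 0], [-7.8, -1.9, 0], 1],
    [[0, 0, 0], [-7.8, -1.9, 0], 1],
    [[0, 0, 0], [-7.8, -1.9, 0], 1]
  ]
}}

```text
time_s: 8.77
ee_pos: [488.2, 139.4, 256.3]
ee_rot: [-90.0, -14.0, -15.4]
force: [4.8, -2.1, -3.8]
gripper_width: 23.9
```

```bash
python3 plan.py did 0 0 0 -7.8 -1.9 0 >/dev/null; python3 ins.py -93.5 36 11 0.7
python3 - <<'E'
from h import *
im,P=cloud("wrist"); cv2.imwrite("pics/wrist3.png",im); np.save("pics/wrist3.npy",P)
E
python3 rel.py 3 14 36 -93; python3 -c "
from h import *;print(env.state()['force'])"
```

```text
turn [-0.      0.      0.0523] shift [10.2  4.3 -0. ]
lead [-92.7   0.9  36.1] trail [62.5  0.9 74.9] Fcase [ 5.15 -0.72 -3.85] t 8.77
wall y+ (59..67) (array([50.5, 67.1]), np.int64(2710), np.float64(59.2))
wall y- (-67..-59) (array([-66.7, -58.3]), np.int64(544), np.float64(59.2))
wide lip (-113..-70) (array([-109.8,  -67.7]), np.int64(5278), np.float64(59.3))
narrow (70..90) (array([72.6, 92.3]), np.int64(1001), np.float64(59.3))
board plane tilt x,y deg [13.98  0.04] z top at lead 40.5
y 20 board x [-66.4  60.6]
y 30 board x [-66.4  60.7]
y 40 board x [-66.3  60.8]
y 50 board x [-66.3  60.6]
x -55 board ymax 59.3 ymin -5.8
x -35 board ymax 64.6 ymin -65.0
x 35 board ymax 55.2 ymin -6.0
x 55 board ymax 55.2 ymin -8.0
[ 4.98710596 -1.83087609 -3.31039722]
```

View pics/wrist3.png

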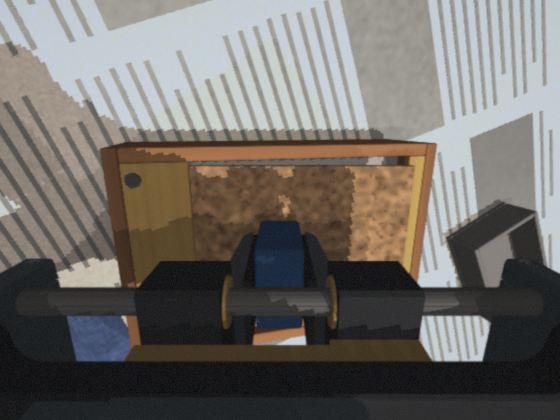

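```bash
for t in 12 10 8 6 4 2 0; do echo $t; python3 ins.py -93 36.5 $t 0.5|head -1; done
```

```text
12
turn [-0.      0.      0.0349] shift [ 7.3  2.4 -0.2]
10
turn [-0.      0.      0.0698] shift [14.4  5.6 -0.2]
8
turn [-0.      0.      0.1047] shift [21.3  9.  -0.2]
6
turn [-0.      0.      0.1396] shift [28.1 12.6 -0.2]
4
turn [-0.      0.      0.1745] shift [34.8 16.5 -0.2]
2
turn [-0.      0.      0.2094] shift [41.4 20.7 -0.2]
0
turn [-0.      0.      0.2443] shift [47.8 25.  -0.2]
```

Emit:
{"method": "carry_out", "body": {
  "increments": [
    [[0, 0, 0.0175], [3.6, 1.2, -0.1], 1],
    [[0, 0, 0.0349], [7.3, 2.4, -0.2], 1],
    [[0, 0, 0.0524], [10.9, 4, -0.2], 1],
    [[0, 0, 0.0698], [14.4, 5.6, -0.2], 1],
    [[0, 0, 0.0873], [17.9, 7.3, -0.2], 1],
    [[0, 0, 0.1047], [21.3, 9, -0.2], 1],
    [[0, 0, 0.1047], [21.3, 9, -0.2], 1],
    [[0, 0, 0.1047], [21.3, 9, -0.2], 1]
  ]
}}

```text
time_s: 9.48
ee_pos: [510.6, 133.0, 252.6]
ee_rot: [-90.0, -8.0, -15.4]
force: [5.2, -0.7, -3.8]
gripper_width: 24.0
```

```bash
python3 plan.py did 0 0 0.1047 21.3 9 -0.2 >/dev/null; for t in 6 4 2 0; do python3 ins.py -93 36.5 $t 0.5; done
python3 - <<'E'
from h import *
im,P=cloud("wrist"); cv2.imwrite("pics/wrist4.png",im); np.save("pics/wrist4.npy",P)
E
python3 rel.py 4 8 36.5 -93
```

```text
turn [-0.      0.      0.0349] shift [ 7.2  2.9 -0. ]
lead [-92.3   0.8  36.5] trail [66.1  0.7 58.8] Fcase [ 5.17  0.65 -3.78] t 9.48
turn [-0.      0.      0.0698] shift [14.3  6.1 -0. ]
lead [-92.3   0.8  36.5] trail [66.1  0.7 58.8] Fcase [ 5.17  0.65 -3.78] t 9.48
turn [-0.      0.      0.1047] shift [21.2  9.5 -0. ]
lead [-92.3   0.8  36.5] trail [66.1  0.7 58.8] Fcase [ 5.17  0.65 -3.78] t 9.48
turn [-0.      0.      0.1396] shift [28.  13.1 -0. ]
lead [-92.3   0.8  36.5] trail [66.1  0.7 58.8] Fcase [ 5.17  0.65 -3.78] t 9.48
wall y+ (59..67) (array([50.3, 67.2]), np.int64(3050), np.float64(59.2))
wall y- (-67..-59) (array([-65.5, -58.1]), np.int64(513), np.float64(59.1))
wide lip (-113..-70) (array([-109.6,  -67.4]), np.int64(5231), np.float64(59.3))
narrow (70..90) (array([60.3, 92. ]), np.int64(2185), np.float64(59.3))
board plane tilt x,y deg [ 7.91 -0.31] z top at lead 41.1
y 20 board x [-67.6  65. ]
y 30 board x [-67.6  65.2]
y 40 board x [-67.6  64.8]
y 50 board x [-67.7  65.4]
x -55 board ymax 55.1 ymin -6.0
x -35 board ymax 55.2 ymin -59.9
x 35 board ymax 64.4 ymin -6.1
x 55 board ymax 64.5 ymin -8.2
```

Emit:
{"method": "carry_out", "body": {
  "increments": [
    [[0, 0, 0.0175], [2.8, 1.4, 0], 1],
    [[0, 0, 0.0349], [6.6, 2.9, 0], 1],
    [[0, 0, 0.0524], [10.2, 4.5, 0], 1],
    [[0, 0, 0.0698], [13.8, 6.1, 0], 1],
    [[0, 0, 0.0698], [13.8, 6.1, 0], 1],
    [[0, 0, 0.0698], [13.8, 6.1, 0], 1]
  ]
}}

```text
time_s: 10.03
ee_pos: [524.5, 129.2, 248.5]
ee_rot: [-90.0, -4.0, -15.4]
force: [4.3, -1.1, -1.0]
gripper_width: 23.8
```

```bash
python3 plan.py did 0 0 0.0698 13.8 6.1 0 >/dev/null; for t in 2 0; do python3 ins.py -93.5 36.5 $t 0.5; done
```

```text
turn [-0.      0.      0.0349] shift [ 7.1  2.8 -0. ]
lead [-92.9   0.7  36.5] trail [66.7  0.7 47.6] Fcase [ 4.46  0.1  -1.03] t 10.03
turn [-0.      0.      0.0698] shift [14.2  6.  -0. ]
lead [-92.9   0.7  36.5] trail [66.7  0.7 47.6] Fcase [ 4.46  0.1  -1.03] t 10.03
```

Emit:
{"method": "carry_out", "body": {
  "increments": [
    [[0, 0, 0.0175], [3.5, 1.4, 0], 1],
    [[0, 0, 0.0349], [7.1, 2.8, 0], 1],
    [[0, 0, 0.0524], [10.6, 4.4, 0], 1],
    [[0, 0, 0.0698], [14.2, 6, 0], 1],
    [[0, 0, 0.0698], [14.2, 6, 0], 1],
    [[0, 0, 0.0698], [14.2, 6, 0], 1]
  ]
}}

```text
time_s: 10.53
ee_pos: [538.7, 125.2, 243.3]
ee_rot: [-90.0, 0.0, -15.4]
force: [5.5, 0.6, -1.4]
gripper_width: 24.0
```

```bash
python3 plan.py did 0 0 0.0698 14.2 6 0 >/dev/null; python3 ins.py -81 36.5 0 0.3;  python3 ins.py -81 32.5 0 0.3
```

```text
turn [-0.  0.  0.] shift [12.5 -0.  -0.2]
lead [-92.9   0.6  36.4] trail [67.1  0.6 36.3] Fcase [ 5.11  2.05 -1.4 ] t 10.53
turn [-0.  0.  0.] shift [12.5  4.  -0.2]
lead [-92.9   0.6  36.4] trail [67.1  0.6 36.3] Fcase [ 5.11  2.05 -1.4 ] t 10.53
```

Emit:
{"method": "carry_out", "body": {
  "increments": [
    [[0, 0, 0], [3, 0, 0], 1],
    [[0, 0, 0], [6, 0, 0], 1],
    [[0, 0, 0], [9, 0, 0], 1],
    [[0, 0, 0], [11, 0, -0.2], 1],
    [[0, 0, 0], [12.5, 0, -0.2], 1],
    [[0, 0, 0], [12.5, 0, -0.2], 1],
    [[0, 0, 0], [12.5, 0, -0.2], 1]
  ]
}}

```text
time_s: 11.12
ee_pos: [549.8, 121.8, 243.2]
ee_rot: [-90.0, 0.1, -15.4]
force: [3.9, 0.5, -1.8]
gripper_width: 23.6
```

Emit:
{"method": "carry_out", "body": {
  "increments": [
    [[0, 0, 0], [0, 1, 0], 1],
    [[0, 0, 0], [0, 2, 0], 1],
    [[0, 0, 0], [0, 3, 0], 1],
    [[0, 0, 0], [0, 3, 0], 1],
    [[0, 0, 0], [0, 3, 0], 1]
  ]
}}

```text
time_s: 11.53
ee_pos: [549.7, 121.7, 240.5]
ee_rot: [-90.0, 0.0, -15.4]
force: [1.3, -1.1, 1.0]
gripper_width: 23.6
```

```bash
python3 plan.py did 0 0 0 12.5 3 -0.2 >/dev/null; python3 ins.py -81 32.5 0 0.3
python3 - <<'E'
from h import *
im,P=cloud("wrist"); cv2.imwrite("pics/wrist5.png",im); np.save("pics/wrist5.npy",P)
E
python3 rel.py 5 0 33 -81;python3 -c "
from h import *;print(env.state()['force'])"
```

```text
turn [-0.  0.  0.] shift [ 0.  1. -0.]
lead [-81.3  -0.   33.5] trail [78.7  0.  33.4] Fcase [ 1.6  -0.74  1.  ] t 11.53
wall y+ (59..67) (array([59.2, 67.3]), np.int64(3086), np.float64(59.2))
wall y- (-67..-59) None
wide lip (-113..-70) (array([-109.5,  -67.2]), np.int64(5266), np.float64(59.3))
narrow (70..90) (array([72.3, 92.1]), np.int64(2522), np.float64(59.1))
board plane tilt x,y deg [-0.03 -0.7 ] z top at lead 38.1
y 20 board x [-72.4  77.7]
y 30 board x [-72.4  77.9]
y 40 board x [-72.4  77.7]
y 50 board x [-72.7  77.8]
x -55 board ymax 55.0 ymin -6.7
x -35 board ymax 54.5 ymin -6.7
x 35 board ymax 54.5 ymin -6.9
x 55 board ymax 54.5 ymin -6.7
[ 0.3847106  -0.03641732  0.63081656]
```

View pics/wrist5.png

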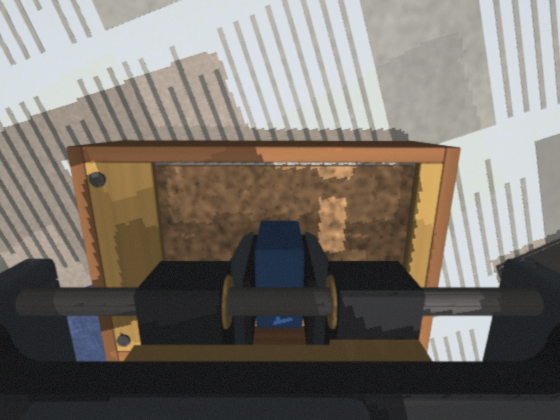

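The picture shows the board inside the case. The wide lip's edge (158,200) and the narrow lip's edge (415,200) both overlap it. Now I'll press.

Emit:
{"method": "carry_out", "body": {
  "increments": [
    [[0, 0, 0], [0, 0.5, 0], 1],
    [[0, 0, 0], [0, 1, 0], 1],
    [[0, 0, 0], [0, 1, 0], 1],
    [[0, 0, 0], [0, 1, 0], 1],
    [[0, 0, 0], [0, 1, 0], 1]
  ]
}}

```text
time_s: 12.0
ee_pos: [549.8, 121.7, 239.9]
ee_rot: [-90.0, 0.0, -15.4]
force: [0.0, -1.3, 5.1]
gripper_width: 24.1
```

Emit:
{"method": "carry_out", "body": {
  "increments": [
    [[0, 0, 0], [0, 0.3, 0], 1],
    [[0, 0, 0], [0, 0.3, 0], 1],
    [[0, 0, 0], [0, 0.3, 0], 1]
  ]
}}

```text
time_s: 12.25
ee_pos: [549.8, 121.7, 239.7]
ee_rot: [-90.0, 0.0, -15.4]
force: [-0.7, -1.9, 6.0]
gripper_width: 23.9
```

Emit:
{"method": "carry_out", "body": {
  "increments": [
    [[0, 0, 0], [0, 0.3, 0], 1],
    [[0, 0, 0], [0, 0.6, 0], 1],
    [[0, 0, 0], [0, 0.6, 0], 1],
    [[0, 0, 0], [0, 0.6, 0], 1],
    [[0, 0, 0], [0, 0.6, 0], 1],
    [[0, 0, 0], [0, 0.6, 0], 1]
  ]
}}

```text
time_s: 12.75
ee_pos: [549.7, 121.8, 239.4]
ee_rot: [-90.0, 0.0, -15.4]
force: [-2.2, -2.1, 8.4]
gripper_width: 23.8
```

Emit:
{"method": "carry_out", "body": {
  "increments": [
    [[0, 0, 0], [0, 0, 0], 1],
    [[0, 0, 0], [0, 0, 0], 1],
    [[0, 0, 0], [0, 0, 0], 1],
    [[0, 0, 0], [0, 0, 0], 1]
  ]
}}

```text
time_s: 13.08
ee_pos: [549.8, 121.7, 239.4]
ee_rot: [-90.0, 0.0, -15.4]
force: [-2.0, -1.9, 7.7]
gripper_width: 23.7
```

```bash
python3 plan.py did 0 0 0 0 1.9 0 >/dev/null; python3 ins.py -81 33.3 0 0.3
```

```text
turn [-0.  0.  0.] shift [ 0.  -1.7 -0. ]
lead [-81.3   0.   32.4] trail [78.7  0.  32.4] Fcase [-1.47 -2.33  7.7 ] t 13.08
```

Emit:
{"method": "carry_out", "body": {
  "increments": [
    [[0, 0, 0], [0, 0.3, 0], 1],
    [[0, 0, 0], [0, 0.3, 0], 1],
    [[0, 0, 0], [0, 0.3, 0], 1],
    [[0, 0, 0], [0, 0.3, 0], 1],
    [[0, 0, 0], [0, 0.3, 0], 1]
  ]
}}

```text
time_s: 13.5
ee_pos: [549.7, 121.7, 239.3]
ee_rot: [-90.0, 0.0, -15.4]
force: [-0.9, -1.1, 8.9]
gripper_width: 23.9
```

Emit:
{"method": "carry_out", "body": {
  "increments": [
    [[0, 0, 0], [0, -0.8, 0], 1],
    [[0, 0, 0], [0, -1.7, 0], 1],
    [[0, 0, 0], [0, -1.7, 0], 1],
    [[0, 0, 0], [0, -1.7, 0], 1]
  ]
}}

```text
time_s: 13.83
ee_pos: [549.8, 121.7, 240.1]
ee_rot: [-90.0, 0.0, -15.4]
force: [-1.3, -1.8, 4.8]
gripper_width: 23.7
```

Emit:
{"method": "carry_out", "body": {
  "increments": [
    [[0, 0, 0], [0, 0, 0], 0.4],
    [[0, 0, 0], [0, 0, 0], 0.4],
    [[0, 0, 0], [0, 0, 0], 0.4],
    [[0, 0, 0], [0, 0, 0], 0.4],
    [[0, 0, 0], [0, 0, 0], 0.4],
    [[0, 0, 0], [0, 0, 0], 0.4]
  ]
}}

```text
time_s: 14.33
ee_pos: [550.0, 121.9, 239.7]
ee_rot: [-90.0, 0.0, -15.4]
force: [-0.5, 0.6, -0.4]
gripper_width: 54.8
```

```bash
python3 plan.py did 0 0 0 0 -1.4 0 >/dev/null; python3 plan.py did 0 0 0 0 0 0
python3 - <<'E'
from h import *
im,P=cloud("wrist"); cv2.imwrite("pics/wrist6.png",im); np.save("pics/wrist6.npy",P)
E
python3 rel.py 6 0 33 -81
```

```text
cmd [550.  121.9 240. ] [-90.   -0.  -15.4] grip [550.  121.9  68. ]
meas [550.  121.9 239.7] [-9.001e+01  2.000e-02 -1.539e+01] F [-0.52  0.6  -0.41] w 54.8 t 14.33
wall y+ (59..67) (array([59.1, 67.3]), np.int64(3103), np.float64(59.1))
wall y- (-67..-59) None
wide lip (-113..-70) (array([-109.6,  -67.2]), np.int64(5306), np.float64(59.3))
narrow (70..90) (array([72.4, 92.2]), np.int64(2526), np.float64(59.2))
board plane tilt x,y deg [ 0.01 -0.48] z top at lead 38.1
y 20 board x [-72.3  78.5]
y 30 board x [-72.4  78.3]
y 40 board x [-72.4  78.4]
y 50 board x [-72.7  78.5]
x -55 board ymax 55.4 ymin -7.5
x -35 board ymax 54.8 ymin -60.0
x 35 board ymax 54.8 ymin -59.9
x 55 board ymax 54.3 ymin -16.5
```

View pics/wrist6.png

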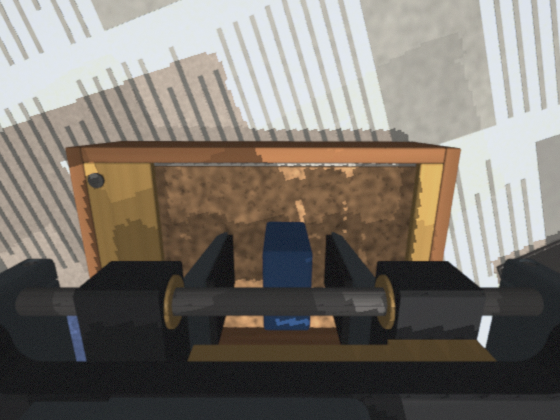

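The block's centre at (287,270) is now a little right of the finger midpoint (280), so the keeper has nudged the board about 3 mm towards the narrow end, as expected. The fingers are clear. I'll retreat straight up and check.

Emit:
{"method": "carry_out", "body": {
  "increments": [
    [[0, 0, 0], [1.5, -10, 0], 0.4],
    [[0, 0, 0], [1.5, -30, 0], 0.4],
    [[0, 0, 0], [1.5, -60, 0], 0.4],
    [[0, 0, 0], [1.5, -95, 0], 0.4],
    [[0, 0, 0], [1.5, -130, 0], 0.4],
    [[0, 0, 0], [1.5, -160, 0], 0.4],
    [[0, 0, 0], [1.5, -160, 0], 0.4],
    [[0, 0, 0], [1.5, -160, 0], 0.4],
    [[0, 0, 0], [1.5, -160, 0], 0.4],
    [[0, 0, 0], [1.5, -160, 0], 0.4]
  ]
}}

```text
time_s: 15.22
ee_pos: [551.1, 121.4, 398.7]
ee_rot: [-90.1, 0.1, -15.4]
force: [0.9, -0.6, -0.2]
gripper_width: 54.6
```

Run:
```python
from rel import *
im,P=cloud("wrist"); cv2.imwrite("pics/wrist7.png",im); np.save("pics/wrist7.npy",P)
q,hsv,z=rel(im,P)
m=(np.abs(q[...,0])<30)&(np.abs(q[...,1])<40)&(z>78)&(z<95); print("block",m.sum(),cv2.minAreaRect(q[m][:,:2].astype(np.float32)),np.median(z[m]))
x,y=q[...,0],q[...,1]
m=(np.abs(x)<60)&(np.abs(y)<54)&(z>30)&(z<46); A=np.c_[x[m],y[m],np.ones(m.sum())]; print("plane",np.linalg.lstsq(A,z[m],rcond=None)[0].round(4),m.sum())
l=(z>57)&(z<62)&(np.abs(y)<55)
for a,b_ in((-80,-55),(60,80)):
    k=l&(x>a)&(x<b_); print(np.percentile(x[k],[0.5,99.5]).round(1))
print(env.state()["force"],env.state()["gripper_width"])
```

```text
wall y+ (59..67) (array([59.7, 66.7]), np.int64(789), np.float64(59.3))
wall y- (-67..-59) (array([-65.9, -58.4]), np.int64(615), np.float64(59.1))
wide lip (-113..-70) (array([-109.3,  -67.2]), np.int64(1473), np.float64(59.3))
narrow (70..90) (array([72.8, 92.4]), np.int64(695), np.float64(59.3))
block 1070 ((3.615462303161621, -0.5927143096923828), (44.38126754760742, 23.763755798339844), 89.65071105957031) 85.90772789720106
plane [-5.00000e-04 -8.00000e-04  3.80277e+01] 8602
[-79.9 -67. ]
[72.6 79.9]
[-0.49192422 -0.33972715 -0.3957047 ] 54.67774558832302
```

View pics/wrist7.png

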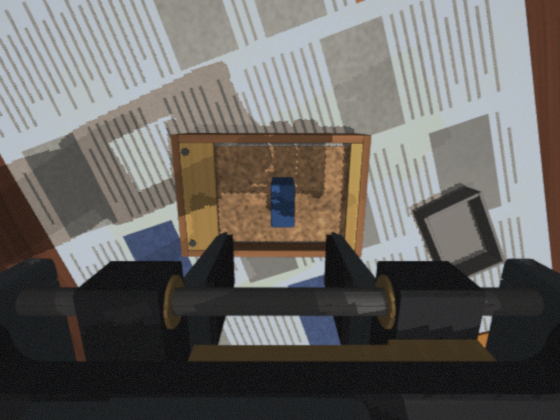

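The picture shows the board flat in the case. The block is at (283,202), and both lips (210,195 and 352,195) overlap the board. The board's middle is about +1 mm from the opening's middle.

```bash
python3 -c "
from workcell import env
print(env.job_done(), env.state()['time_s'])"
```

```text
the job is handed in; nothing more can be done
the job is handed in; nothing more can be done
```

The cork board is fitted in the case, pressed down and let go, and I handed the job in at about 15 s of robot time. `env.job_done()` gave no verdict.

**What I did:**
- **Insert:** I gripped the blue block and tilted the board 14°. I felt for the ledges and found them at about 33.5 mm. I then slid one end under the wide lip against the keeper, whose push read about 5 N.
- **Seat:** I lowered the other end through the opening and drew the board back under both lips.
- **Press:** I pushed with about 8–9 N by the wrist reading, or about 10–11 N on the ledges with the board's weight. I held that for about 0.8 s, then released and retreated upwards.

**Last checks (wrist camera):**
- **Position:** the board's middle is about +1 mm along the case and under 1 mm sideways, from the opening's middle. After release the keeper moved it about 3 mm from where I left it, towards the narrow end. It is still inside the -8.5 to +3.5 mm window.
- **Fit:** it lies flat and straight to within about 0.5°, with its top face at about 38 mm and both lips overlapping it.
- **Gripper:** the fingers are open and clear, and the wrist force is near zero.
- **Bystanders:** the arm never went near the vial, tape or tray, but I did not re-measure their positions.

**Disagreement:** the top and wrist cameras differed by about 2.5 mm on the case's position along x. I used the wrist camera's board-to-opening reading for the final position. The end wall should stop the board at about +2 mm anyway.

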